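# Refit the valve knob on the gas console

## Robot

A 6-joint arm with a two-finger parallel gripper is mounted at the origin on the work surface. World frame = base frame: x ahead of the robot, y to its left, z up, the work surface at z = 0. Lengths are in mm, angles in rad, forces in N, time in s.
With the tool pointing down it reaches from about 275 to 1000 mm from the base axis. Payload 8.4 kg.
Tool frame: the origin (TCP) lies midway between the tips of the shut fingers; the grasp point (between the pads) lies 19 mm behind it; z points along the fingers, y is the line along which they close (so a half turn about z gives the same grasp; the last joint's range is limited). The gripper opens to 85 mm and grips with 20 to 120 N. Pads are 22 mm wide; open, the fingers measure 114 mm over their backs; the gripper's body (76 mm by 85 mm) begins 54 mm behind the grasp point. The pads swing forward as they close: fully open they stand 13 mm farther back than shut.
Start: joints at [-1.192, 0.353, 1.633, -0, 1.155, -0.002], TCP at [232.288, -580.233, 231.281] pointing down, gripper open.
Joint ranges: [-2.63, 2.63], [-0.92, 2.1], [0.06, 2.66], [-1.3, 4.44], [0, 2.69], [-3.02, 3.02]. Speed limits (rad/s): [2.22, 2.22, 2.79, 3.14, 3.14, 3.14].

## Interface

Orientations are given as [roll, pitch, yaw] about the fixed x, y, z axes, in that order (R = Rz(yaw) Ry(pitch) Rx(roll)).
In Python, from rig import telemetry, optics, r gives the robot as it stands.
- The arm moves only by the tool play_rows, never from a script. Its arguments are lists of equal length, an entry for each row: "dp": the shift along the tool's x, y, z in units of 40 mm (1.0 is 40 mm), a list of three; "rot": the turn, a rotation vector about the tool's x, y, z in units of 6 degrees (1.0 is 6 degrees), a list of three. In form: {"dp": [[tx, ty, tz], ...], "rot": [[ax, ay, az], ...]}. A call has 1 to 5 rows; each row is the pose to reach, as a shift and turn from the pose commanded when the call began, along the tool's axes at that moment; what a row does not reach only later rows make up. A row lasts 1/12 s, in which the tool goes at most 41.7 mm and 7.16 degrees, less where a joint would pass 70% of its speed; a pose out of reach is approached as far as the arm can. A call with a gripper value outside its range is refused whole. "fingers" is the opening, from 0 (shut) to 1 (fully open), set as the call begins (left out, the last holds). The fingers move at their own pace and stop on an object; "grip_force" is the grip in N (left out, the last holds). Time passes only in rows, so rows that repeat a pose let the fingers close. It gives the time, the measured TCP pose, the force, the opening and the grip force at its end, in the units of the state.
- telemetry.sense(): the state, without advancing time (a new reading comes with each control period).
- optics.grab_frame(name): name is "scene" or "top" or "wrist"; returns a dict with "color" (384x512x3 uint8, red, green, blue), "mtx" (3x3 intrinsics, pixels), "D" ([k1, k2, p1, p2, k3] as OpenCV has them; the pictures are not rectified), "R" (3x3) and "t" (3): a world point X has camera coordinates R X + t; the wrist camera has in their place "mount" (4x4, takes a point from camera to tool coordinates, whose origin is the TCP and whose axes are the flange's). Camera axes: x right, y down, z forward; pixel columns grow to the right and rows downward; lengths in mm; the calibration is good to about 2 mm. A picture is of the moment at which its call begins: read the wrist's pose just before it. There is no depth.
- r.sign_off(): hands the job in; it is judged then, once.
The state is a dict: "clock": time; "qpos": joint angles; "qvel": joint speeds; "joint_efforts": joint torques, N m; "eef_pos": TCP position; "tcp_rot": TCP orientation; "contact_force": force on the tool from outside, world axes, zero at the start; "wrist_torque": the same for the moment, N m; "opening": opening from 0.0 (shut) to 1.0 (fully open); "grasp_force": force on a finger pad.
Only numpy, scipy, OpenCV 4.12 (cv2) and the standard library are available. Lean on these libraries where they do the work, as an engineer would, in place of code of your own. Each camera call takes 0.05 s, during which the arm holds its last target. There are 200 camera calls.

## Task

Get the gas console on the lab bench ready to purge. First turn the regulator knob on it until its pointer is on the mark, then slide the steel fork lock fully home over it. Then fetch the loose knob from the bench, turn it so that its D-bore matches the D-shaft of the outlet valve, push it fully onto the shaft and press the shaft all the way down against its spring: finish while still holding it pressed with the fingers, and leave the bowl, jar and spatula alone.

Things in the scene. Friction and masses are not known exactly. Their poses are not given: they have to be found in the camera images.
- regulator (a joint): Angle (rad) of the regulator knob on the console: 0 = pointer on the mark, positive = clockwise from above, away from the mark. It starts between 0.6 and 1.3, so turn it counter-clockwise. Light friction (0.04 N m), stays where it is left; range -0.3 to 1.6. The lock passes only within about 0.15 of 0.
- regulator_grip (a point): Grey regulator knob on the console's top panel: disc 40 mm across, 8 mm high, with an upright bar 40 mm long, 12 mm wide, 8 to 38 mm above the panel. Point on its vertical axis, 28 mm above the panel, turning with it; y runs along the bar, the pointer (white line on top) is the -y end; z up. Pinch the bar with the tips 20 mm or more above the panel, clear of the lock's fork.
- mark (a point): The mark: short black line on the panel beside the regulator, on its console -y side; point on the panel, 40 mm from the regulator's axis. Axes are those of the console: a fixed white box 140 mm (x) by 360 mm (y), 70 mm high, its flat top the panel, z up. Regulator axis at (0, 40) mm, outlet shaft at (0, -100) mm from here. With the pointer on the mark the bar lies along this y.
- lock (a joint): Travel (m) of the lock: 0 = drawn back, 0.045 = fully home over the regulator (its stop). Starts between 0 and 0.010. Light friction (1.5 N), stays where it is left. A regulator bar that is off the mark blocks it.
- lock_tab (a point): Upright tab of the lock, a steel fork lying 9.5 to 15.5 mm above the panel that slides to console -y, a prong either side of the regulator's bar. Tab: 22 mm wide (x), 8 mm thick (y), up to 48 mm above the panel; point at its middle, 35 mm above the panel, moves with it; 85 mm to +y of the regulator axis when drawn back, 40 mm when home. Axes as the console's. Pinch across x or push.
- knob_grip (a point): Loose grey knob upright on the bench, 50 to 100 g: round skirt 44 mm across, 19 mm high; on it a bar 40 mm long (x), 14 mm wide (y), 19 to 43 mm above the underside, with a nose at its +x end to 29 mm from the axis, white line on top. Point on the axis, 31 mm above the underside, z up. D-bore from below: 16.5 mm deep, 19.4 mm across, flat 3.7 mm from the axis on the +x side, chamfered mouth.
- spindle_seat (a point): Outlet valve on the console: upright brass D-shaft, 18 mm diameter, 16 mm long, chamfered tip, flat 3 mm from the axis on this +x side. Point on its axis at its foot, on a shoulder disc 36 mm across, 85 mm above the bench when up. With the knob fully on, its underside rests here: knob_grip 31 mm above, x axes the same way. The shaft does not turn; it goes down when pressed.
- spindle (a joint): How far (m) the outlet valve's shaft is pressed down: 0 = up, 0.006 = at its stop. The spring needs about 4 N to start and 8.5 N at the stop, and pushes it up again when let go.
- bowl: Bystander: steel bowl, 140 mm across, 50 mm high; origin at the middle of its underside.
- jar: Bystander: amber glass jar, 64 mm across, 100 mm high; origin at the middle of its underside.
- spatula: Bystander: spatula lying on the bench; its long axis is x.
Not all that is in view belongs to the job. Leave any blue or pink look-alike of the part that bears knob_grip alone.

How it is judged:
By the outcome, as a careful person would: the job done as asked, in the order asked, and still so for the second after the job is handed in, while the arm keeps its last pose, push and grip.
It also fails if it takes over 58 s, if anything falls off the work surface, if the arm or the gripper's body presses on something with over 40 N, if the wrist force passes 120 N, or if a joint passes its speed limit or range.

## Working session

There is one attempt and no reset: what is moved stays moved. The work goes in short steps, Python scripts to look and compute and a tool call to move; the robot and the scene stay as the last step left them, time stands still between calls to the robot, and variables do not carry over. Pictures are saved under pics/ and viewed, at most 10 in all, crops included, and the job is handed in when it is done.

Besides the shell and the picture viewer there is one more tool, called after "Call:" by a JSON object that holds its "method" and its "body". play_rows: Moves the arm, as the interface text tells. Its arguments: {"type":"object","properties":{"dp":{"type":"array"},"rot":{"type":"array"},"fingers":{"type":"number"},"grip_force":{"type":"number"}},"required":["dp","rot"]}

```bash
ls; mkdir -p pics
python3 - <<'E'
from rig import telemetry, optics, r
import cv2,numpy as np
s=telemetry.sense();print(s)
for n in("scene","top"):
    f=optics.grab_frame(n);cv2.imwrite(f"pics/{n}0.png",cv2.resize(f["color"][:,:,::-1],(800,600),interpolation=cv2.INTER_CUBIC))
    print(n,f["mtx"],f["D"],f["R"],f["t"])
f=optics.grab_frame("wrist");print(f["mtx"],f["D"],f["mount"])
E
```

```text
pics
{'clock': 0.0, 'qpos': array([-1.19239990e+00,  3.53649180e-01,  1.63414078e+00,  2.55776243e-06,
        1.15520974e+00, -2.41384632e-03]), 'qvel': array([-0.00109483,  0.00037586,  0.00028653, -0.00040528, -0.00031587,
        0.00159592]), 'joint_efforts': array([-1.21066856e-03, -6.05253768e+01, -3.42058682e+01, -2.17598681e-04,
        9.23525076e-03,  2.23510494e-05]), 'eef_pos': array([ 232.10958254, -579.78093921,  230.55820098]), 'tcp_rot': array([-3.14018562e+00, -5.73495933e-06,  3.80809230e-01]), 'contact_force': array([-0.02832486,  0.01460069,  0.15907717]), 'wrist_torque': array([0.00837515, 0.03317781, 0.0592458 ]), 'grasp_force': 0.0, 'opening': 0.9960236908913368}
scene [[435.69532191   0.         247.25474855]
 [  0.         435.69532191 190.55322983]
 [  0.           0.           1.        ]] [-0.0026221  0.         0.         0.         0.       ] [[ 0.43864071  0.89866186  0.00109552]
 [ 0.68901023 -0.33552571 -0.64240751]
 [-0.57693955  0.28254091 -0.76636244]] [-254.19721993 -293.84527606 1515.00937094]
top [[435.11660101   0.         250.34930646]
 [  0.         435.11660101 191.44118439]
 [  0.           0.           1.        ]] [0.0417286 0.        0.        0.        0.       ] [[-0.02069059 -0.99968013 -0.01454459]
 [-0.99377631  0.02215672 -0.10916833]
 [ 0.10945567  0.01219531 -0.99391686]] [  18.15186968  524.68230399 1136.47602043]
[[310.5981437    0.         253.67550931]
 [  0.         310.5981437  193.37065812]
 [  0.           0.           1.        ]] [-0.03925988  0.          0.          0.          0.        ] [[ 2.99181919e-04 -9.44837714e-01 -3.27538708e-01  8.58698301e+01]
 [ 9.99999567e-01 -5.88117330e-06  9.30389405e-04  1.25185739e-02]
 [-8.80993310e-04 -3.27538845e-01  9.44837303e-01 -1.43503175e+02]
 [ 0.00000000e+00  0.00000000e+00  0.00000000e+00  1.00000000e+00]]
```

View pics/top0.png

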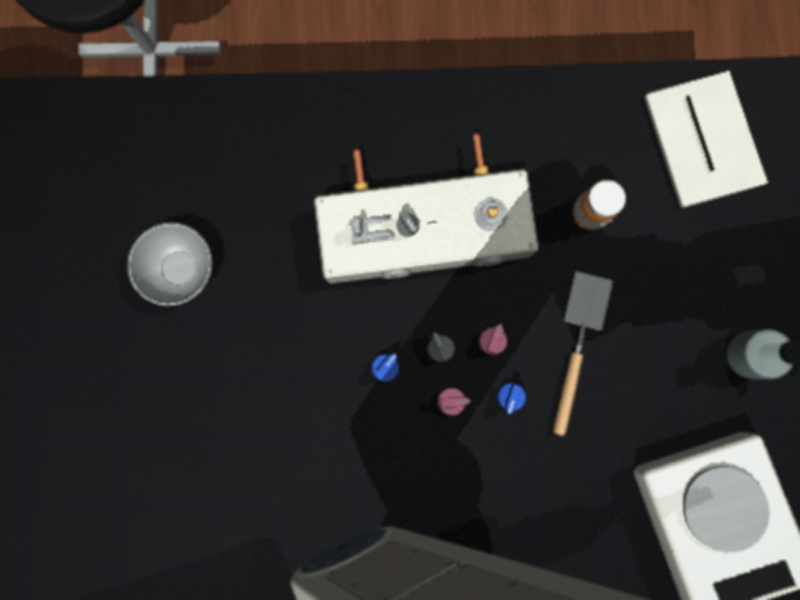

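View pics/scene0.png

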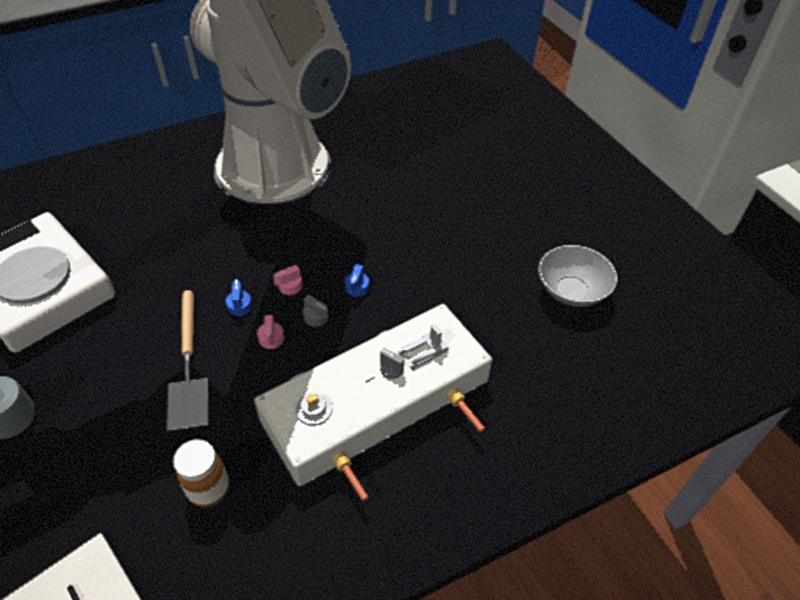

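Top view (800x600): grey knob at (440,346); blue at (385,367) and (512,397); pink at (493,341) and (452,402). Only the grey one fits knob_grip. The console shows the regulator at (408,221), mark (432,222), shaft (492,212) and lock tab (358,228), with the bowl (170,264) and jar (600,203) well clear.

```bash
cat > h.py <<'E'
from rig import telemetry, optics, r
import cv2,numpy as np
from scipy.spatial.transform import Rotation as Ro
def cam(n):
    s=telemetry.sense(); f=optics.grab_frame(n)
    if n=="wrist":
        T=np.eye(4);T[:3,:3]=Ro.from_euler('xyz',s["tcp_rot"]).as_matrix();T[:3,3]=s["eef_pos"]
        W=np.linalg.inv(T@f["mount"]);f["R"],f["t"]=W[:3,:3],W[:3,3]
    return s,f
def w(f,uv,z):
    p=cv2.undistortPoints(np.array([[uv]],float),f["mtx"],f["D"])[0,0]
    d=f["R"].T@np.array([*p,1]);c=-f["R"].T@f["t"]
    return c+d*(z-c[2])/d[2]
def px(f,X): return cv2.projectPoints(np.array([X],float),cv2.Rodrigues(f["R"])[0],np.array(f["t"],float),f["mtx"],f["D"])[0][0,0]
def crop(f,u0,v0,wd,ht,k,name,pts=[]):
    im=cv2.resize(f["color"][v0:v0+ht,u0:u0+wd,::-1],None,fx=k,fy=k,interpolation=cv2.INTER_CUBIC)
    im=np.clip(im.astype(float)*1.3+15,0,255).astype(np.uint8)
    for X in pts:
        p=(px(f,X)-[u0,v0]+.5)*k;cv2.circle(im,(int(p[0]),int(p[1])),3,(0,255,0),1)
    cv2.imwrite("pics/"+name,im)
E
python3 - <<'E'
from h import *
s,f=cam("top")
q=lambda a,b,z:w(f,((a+.5)/1.5625-.5,(b+.5)/1.5625-.5),z).round(1)
for n,a in dict(c1=(316,198,70),c2=(526,170,70),c3=(538,247,70),c4=(325,283,70),reg=(408,221,90),mark=(432,222,70),shaft=(492,212,101),tab=(358,228,115),knob=(440,348,20)).items(): print(n,q(*a))
crop(f,190,95,160,150,4,"c1.png")
E
```

```text
c1 [694.7 129.6  70. ]
c2 [ 733.8 -223.9   70. ]
c3 [ 602.4 -238.4   70. ]
c4 [550.3 116.   70. ]
reg [647.2 -23.7  90. ]
mark [649.  -64.1  70. ]
shaft [ 656.2 -160.2  101. ]
tab [632.   57.1 115. ]
knob [440.4 -74.4  20. ]
```

View pics/c1.png

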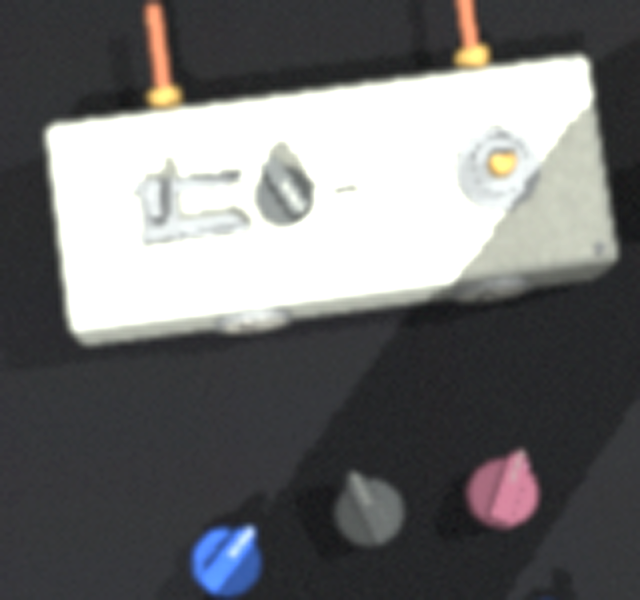

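The enlarged crop confirms it: grey knob at crop (370,510) with its nose pointing up-left, and the blue and pink look-alikes are distinct. Moving over the console for a close look.

Call:
{"method": "play_rows", "body": {"dp": [[0.9, -0.55, 0], [1.8, -1.1, 0], [2.7, -1.65, 0], [3.6, -2.2, 0], [4.4, -2.7, 0]], "rot": [[0, 0, 0], [0, 0, 0], [0, 0, 0], [0, 0, 0], [0, 0, 0]], "fingers": 1}}

```text
clock: 0.62
eef_pos: [356.3, -412.7, 231.2]
tcp_rot: [-3.141, -0.0, 0.38]
contact_force: [0.7, 0.3, -0.2]
opening: 0.999
grasp_force: 0.0
```

Call:
{"method": "play_rows", "body": {"dp": [[0.9, -0.55, 0], [1.8, -1.1, 0], [2.7, -1.65, 0], [3.6, -2.2, 0], [4.4, -2.7, 0]], "rot": [[0, 0, 0], [0, 0, 0], [0, 0, 0], [0, 0, 0], [0, 0, 0]]}}

```text
clock: 1.03
eef_pos: [479.7, -246.9, 231.4]
tcp_rot: [3.141, -0.0, 0.381]
contact_force: [0.9, -0.5, -0.1]
opening: 0.997
grasp_force: 0.0
```

Call:
{"method": "play_rows", "body": {"dp": [[0.9, -0.55, 0], [1.8, -1.1, 0], [2.7, -1.65, 0], [3.6, -2.2, 0], [4.4, -2.7, 0]], "rot": [[0, 0, -0.7], [0, 0, -1.4], [0, 0, -2.1], [0, 0, -2.8], [0, 0, -3.5]]}}

```text
clock: 1.45
eef_pos: [603.0, -81.1, 231.2]
tcp_rot: [3.142, -0.0, 0.751]
contact_force: [0.8, -0.7, 0.5]
opening: 0.997
grasp_force: 0.0
```

Run:
```python
from h import *
import pickle
s,f=cam("wrist");f["s"]=s;pickle.dump(f,open("w1.pkl","wb"))
cv2.imwrite("pics/w1.png",cv2.resize(f["color"][:,:,::-1],(800,600),interpolation=cv2.INTER_CUBIC));print(s["eef_pos"])
```

```text
[603.0358334  -81.07242146 231.23906989]
```

View pics/w1.png

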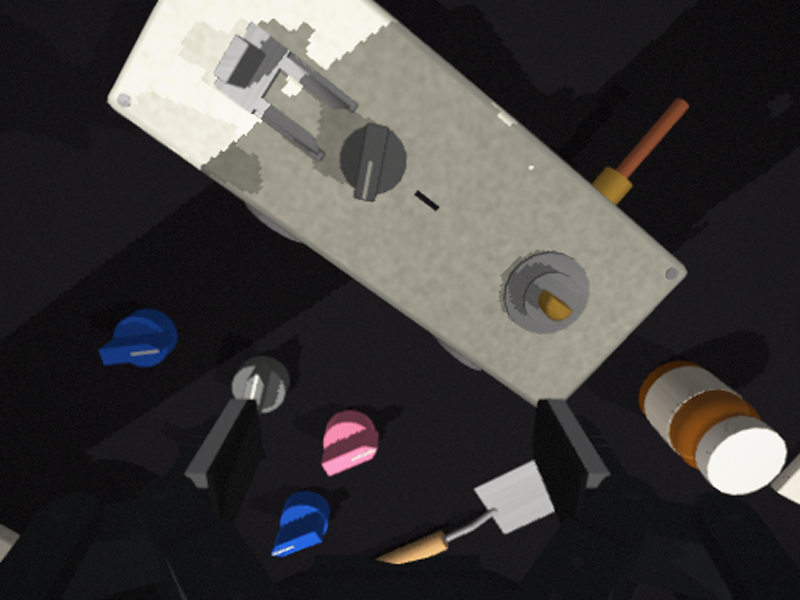

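Wrist view: regulator at about (372,160) with its pointer end at (366,198), mark from (416,193) to (437,208), shaft at about (553,300), tab at (243,58) and knob at (260,385). Computing these, plus one enlarged view of the D-shaft.

Run:
```python
from h import *
import pickle
f=pickle.load(open("w1.pkl","rb"))
q=lambda a,b,z:w(f,((a+.5)/1.5625-.5,(b+.5)/1.5625-.5),z)
P={}
for n,a in dict(cL=(108,98,70),cB=(545,405,70),cR=(687,270,70),m1=(416,193,70),m2=(438,208,70),bA=(367,199,108),wl1=(372,160,108),wl2=(366,197,108),shoulder=(546,292,85),shaft=(555,300,101),tab=(237,60,118),knob=(260,380,43)).items(): P[n]=q(*a);print(n,P[n].round(1))
for a,b in(("cB","cL"),("m2","m1"),("cB","cR"),("wl2","wl1")):
    d=P[b]-P[a];print(a,b,np.linalg.norm(d).round(1),np.arctan2(d[1],d[0]).round(3))
crop(f,305,145,90,75,8,"c2.png")
```

```text
cL [566.  116.6  70. ]
cB [ 604.8 -227.1   70. ]
cR [ 736.2 -219.8   70. ]
m1 [649.4 -55.2  70. ]
m2 [652.1 -71.6  70. ]
bA [631.  -33.9 108. ]
wl1 [648.  -22.2 108. ]
wl2 [631.4 -32.8 108. ]
shoulder [ 662.  -155.7   85. ]
shaft [ 662.6 -156.2  101. ]
tab [639.   57.1 118. ]
knob [464.3 -68.   43. ]
cB cL 345.9 1.683
m2 m1 16.6 1.735
cB cR 131.6 0.055
wl2 wl1 19.7 0.57
```

View pics/c2.png

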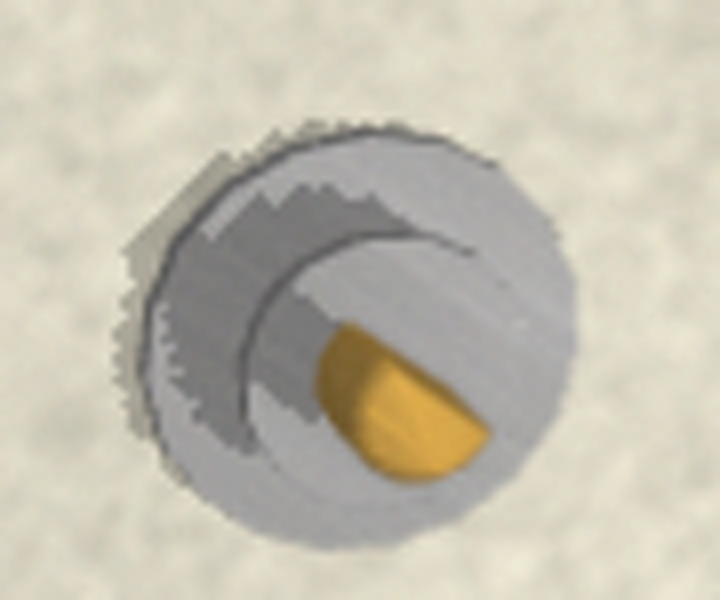

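Call:
{"method": "play_rows", "body": {"dp": [[0.6, -0.1, 0.5], [1.2, -0.2, 1.0], [1.785, -0.3, 1.6], [1.785, -0.3, 2.3], [1.785, -0.3, 2.9]], "rot": [[0, 0, 0.6], [0, 0, 1.2], [0, 0, 1.72], [0, 0, 1.72], [0, 0, 1.72]], "fingers": 0.55}}

```text
clock: 1.92
eef_pos: [646.5, -24.5, 113.5]
tcp_rot: [-3.141, 0.0, 0.569]
contact_force: [0.2, -1.4, -1.2]
opening: 0.549
grasp_force: 0.0
```

Run:
```python
from h import *
import pickle
f=pickle.load(open("w1.pkl","rb"))
c=lambda a,b,z:w(f,(305-.5+(a+.5)/8,145-.5+(b+.5)/8),z)
a,b=c(345,322,101),c(490,432,101);d=b-a
print("flat",a,b,np.linalg.norm(d)); n=np.array([-d[1],d[0]]);print("normal angle",np.arctan2(n[1],n[0]))
print("shoulder",c(385,372,85), "outer",c(358,338,75),"Dbottom",c(415,480,101))
s,g=cam("wrist");g["s"]=s;pickle.dump(g,open("w2.pkl","wb"));print(s["eef_pos"],s["tcp_rot"])
X=s["eef_pos"]
cv2.imwrite("pics/w2.png",cv2.resize(g["color"][:,:,::-1],(800,600),interpolation=cv2.INTER_CUBIC))
```

```text
flat [ 662.48044438 -145.91996967  101.        ] [ 665.24453317 -168.79459285  101.        ] 23.04101934816025
normal angle 0.12025344317717639
shoulder [ 661.38148237 -161.65175086   85.        ] outer [ 661.86849661 -160.44173941   75.        ] Dbottom [ 655.17437601 -166.88900667  101.        ]
[646.54571861 -24.53039349 113.48404908] [-3.14130398e+00  1.95841728e-04  5.68563061e-01]
```

View pics/w2.png

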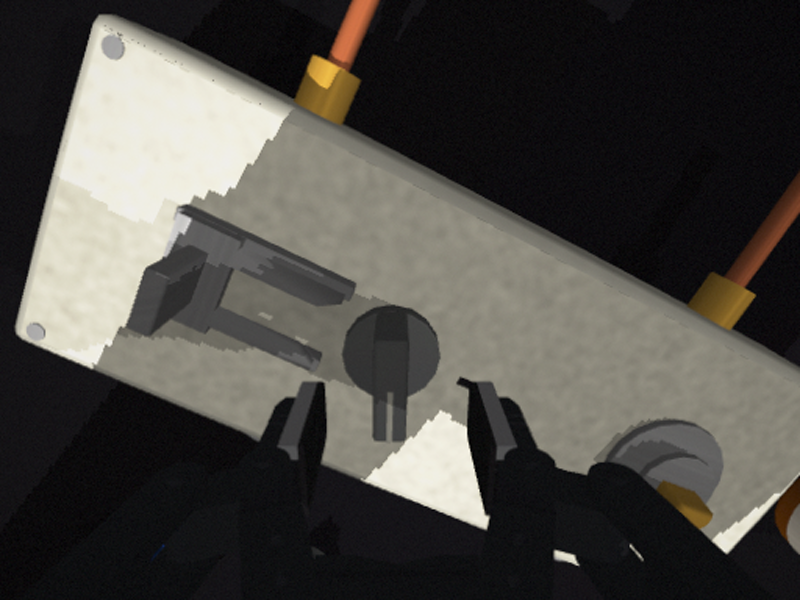

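The bar sits centred and aligned between the fingers (bar at (390,390), pads at (320,420) and (480,420)). Descend, grip, turn.

Call:
{"method": "play_rows", "body": {"dp": [[0, 0, 0.3], [0, 0, 0.5], [0, 0, 0.5], [0, 0, 0.5], [0, 0, 0.5]], "rot": [[0, 0, 0], [0, 0, 0], [0, 0, 0], [0, 0, 0], [0, 0, 0]], "fingers": 0.55}}

```text
clock: 2.38
eef_pos: [647.1, -26.2, 96.6]
tcp_rot: [3.14, -0.002, 0.567]
contact_force: [0.1, -0.4, 0.3]
opening: 0.548
grasp_force: 0.0
```

Call:
{"method": "play_rows", "body": {"dp": [[0, 0, 0], [0, 0, 0], [0, 0, 0], [0, 0, 0], [0, 0, 0]], "rot": [[0, 0, 0], [0, 0, 0], [0, 0, 0], [0, 0, 0], [0, 0, 0]], "fingers": 0, "grip_force": 25}}

```text
clock: 2.8
eef_pos: [645.0, -23.4, 96.4]
tcp_rot: [-3.137, 0.0, 0.566]
contact_force: [-8.2, 11.7, 11.9]
opening: 0.133
grasp_force: 27.8
```

Call:
{"method": "play_rows", "body": {"dp": [[0, 0, 0], [0, 0, 0], [0, 0, 0], [0, 0, 0], [0, 0, 0]], "rot": [[0, 0, 0], [0, 0, 0], [0, 0, 0], [0, 0, 0], [0, 0, 0]]}}

```text
clock: 3.22
eef_pos: [645.0, -23.4, 96.4]
tcp_rot: [-3.137, 0.0, 0.567]
contact_force: [-8.3, 11.7, 11.9]
opening: 0.13
grasp_force: 27.8
```

Call:
{"method": "play_rows", "body": {"dp": [[0, -0.08, 0], [0, -0.08, 0], [0, -0.08, 0], [0, -0.08, 0], [0, -0.08, 0]], "rot": [[0, 0, 0], [0, 0, -1], [0, 0, -2], [0, 0, -3], [0, 0, -4]]}}

```text
clock: 3.63
eef_pos: [645.0, -23.1, 96.4]
tcp_rot: [3.141, -0.001, 0.991]
contact_force: [-1.9, 0.5, 5.7]
opening: 0.129
grasp_force: 27.3
```

Call:
{"method": "play_rows", "body": {"dp": [[0, 0, 0], [0, 0, 0], [0, 0, 0], [0, 0, 0], [0, 0, 0]], "rot": [[0, 0, -1], [0, 0, -2], [0, 0, -3], [0, 0, -4], [0, 0, -5]]}}

```text
clock: 4.05
eef_pos: [645.1, -23.2, 96.4]
tcp_rot: [3.14, -0.0, 1.515]
contact_force: [-1.5, 0.6, 4.7]
opening: 0.133
grasp_force: 27.2
```

Call:
{"method": "play_rows", "body": {"dp": [[0, 0, 0], [0, 0, 0], [0, 0, 0], [0, 0, 0], [0, 0, 0]], "rot": [[0, 0, -1], [0, 0, -1.64], [0, 0, -1.64], [0, 0, -1.64], [0, 0, -1.64]]}}

```text
clock: 4.47
eef_pos: [645.2, -23.1, 96.4]
tcp_rot: [3.14, 0.0, 1.68]
contact_force: [-0.6, 1.0, 5.8]
opening: 0.13
grasp_force: 27.4
```

Call:
{"method": "play_rows", "body": {"dp": [[0, 0, 0], [0, 0, 0], [0, 0, 0], [0, 0, 0], [0, 0, 0]], "rot": [[0, 0, 0], [0, 0, 0], [0, 0, 0], [0, 0, 0], [0, 0, 0]], "fingers": 0.65}}

```text
clock: 4.88
eef_pos: [644.5, -23.2, 95.1]
tcp_rot: [-3.141, -0.0, 1.681]
contact_force: [-0.7, 0.9, -0.2]
opening: 0.648
grasp_force: 0.0
```

Call:
{"method": "play_rows", "body": {"dp": [[0.5, 0, 0], [1, 0, 0], [1.5, 0, 0], [2.0, 0, 0], [2.0, 0, 0]], "rot": [[0, 0, 0], [0, 0, 0], [0, 0, 0], [0, 0, 0], [0, 0, 0]]}}

```text
clock: 5.3
eef_pos: [635.3, 59.3, 95.2]
tcp_rot: [-3.141, -0.001, 1.683]
contact_force: [0.2, -0.3, -0.0]
opening: 0.649
grasp_force: 0.0
```

Run:
```python
from h import *
s,g=cam("wrist");print(s["eef_pos"],s["tcp_rot"],s["contact_force"])
cv2.imwrite("pics/w3.png",cv2.resize(g["color"][:,:,::-1],(800,600),interpolation=cv2.INTER_CUBIC))
```

```text
[635.25183826  59.3006251   95.16165389] [-3.14132601e+00 -9.41072136e-04  1.68304017e+00] [ 0.2301886  -0.25245145 -0.0124399 ]
```

View pics/w3.png

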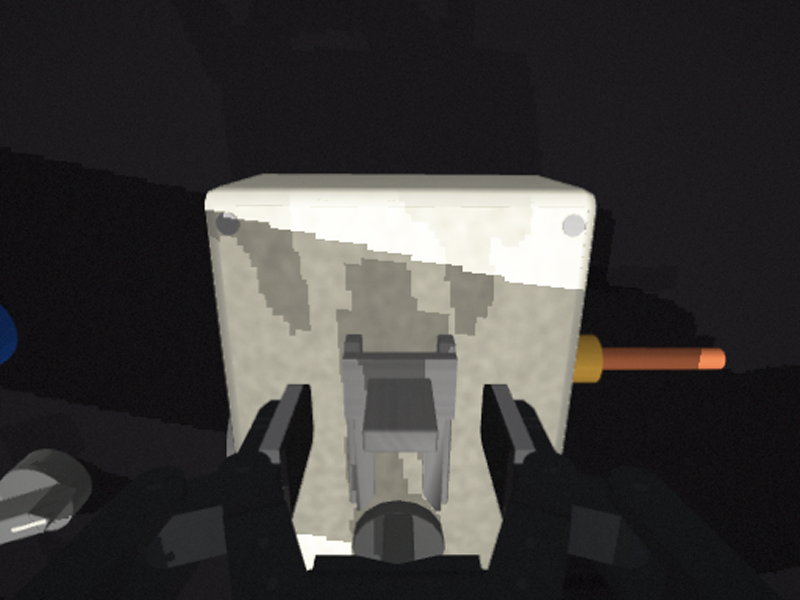

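Console edges are square in view, so the yaw is right; the regulator bar at (400,535) points along the fork and the tab at (400,420) lies between the pads. Grip and slide home.

Call:
{"method": "play_rows", "body": {"dp": [[0, 0, 0], [0, 0, 0], [0, 0, 0], [0, 0, 0], [0, 0, 0]], "rot": [[0, 0, 0], [0, 0, 0], [0, 0, 0], [0, 0, 0], [0, 0, 0]], "fingers": 0, "grip_force": 40}}

```text
clock: 5.77
eef_pos: [636.5, 55.6, 95.5]
tcp_rot: [3.14, 0.0, 1.681]
contact_force: [2.4, -0.3, 1.0]
opening: 0.249
grasp_force: 40.3
```

Call:
{"method": "play_rows", "body": {"dp": [[-0.2, 0, 0], [-0.4, 0, 0], [-0.6, 0, 0], [-0.75, 0, 0], [-0.85, 0, 0]], "rot": [[0, 0, 0], [0, 0, 0], [0, 0, 0], [0, 0, 0], [0, 0, 0]]}}

```text
clock: 6.18
eef_pos: [640.1, 21.4, 95.5]
tcp_rot: [3.14, 0.0, 1.681]
contact_force: [4.8, 2.6, 0.9]
opening: 0.246
grasp_force: 40.4
```

Call:
{"method": "play_rows", "body": {"dp": [[-0.05, 0, 0], [-0.1, 0, 0], [-0.15, 0, 0], [-0.15, 0, 0], [-0.15, 0, 0]], "rot": [[0, 0, 0], [0, 0, 0], [0, 0, 0], [0, 0, 0], [0, 0, 0]]}}

```text
clock: 6.6
eef_pos: [640.6, 16.1, 95.5]
tcp_rot: [3.141, 0.001, 1.681]
contact_force: [4.5, -0.4, 1.4]
opening: 0.246
grasp_force: 40.4
```

Call:
{"method": "play_rows", "body": {"dp": [[-0.05, 0, 0], [-0.1, 0, 0], [-0.15, 0, 0], [-0.15, 0, 0], [-0.15, 0, 0]], "rot": [[0, 0, 0], [0, 0, 0], [0, 0, 0], [0, 0, 0], [0, 0, 0]]}}

```text
clock: 7.02
eef_pos: [641.1, 12.7, 95.5]
tcp_rot: [3.141, -0.003, 1.681]
contact_force: [3.4, 11.6, 1.5]
opening: 0.24
grasp_force: 40.5
```

Call:
{"method": "play_rows", "body": {"dp": [[-0.04, 0, 0], [-0.08, 0, 0], [-0.08, 0, 0], [-0.08, 0, 0]], "rot": [[0, 0, 0], [0, 0, 0], [0, 0, 0], [0, 0, 0]]}}

```text
clock: 7.35
eef_pos: [641.0, 12.3, 95.5]
tcp_rot: [3.141, -0.007, 1.68]
contact_force: [3.3, 25.4, 1.7]
opening: 0.245
grasp_force: 40.5
```

Call:
{"method": "play_rows", "body": {"dp": [[0, 0, 0], [0, 0, 0], [0, 0, 0], [0, 0, -0.7], [0, 0, -1.4]], "rot": [[0, 0, 0], [0, 0, 0], [0, 0, 0], [0, 0, 0], [0, 0, 0]], "fingers": 0.65}}

```text
clock: 7.77
eef_pos: [638.8, 6.8, 149.7]
tcp_rot: [-3.135, -0.0, 1.681]
contact_force: [1.4, -0.7, 1.3]
opening: 0.647
grasp_force: 0.0
```

Force rose to 25 N without motion: a hard stop, lock home. Now over the outlet shaft for a close look.

Call:
{"method": "play_rows", "body": {"dp": [[-0.7, -0.3, -0.3], [-1.5, -0.6, -0.75], [-2.3, -0.9, -0.75], [-3.1, -1.2, -0.75], [-3.8, -1.4, -0.75]], "rot": [[0, 0, 1], [0, 0, 2], [0, 0, 3], [0, 0, 4], [0, 0, 5]], "fingers": 0.8}}

```text
clock: 8.18
eef_pos: [600.5, -152.1, 181.4]
tcp_rot: [-3.141, 0.001, 1.152]
contact_force: [0.7, -0.9, 0.1]
opening: 0.798
grasp_force: 0.0
```

Call:
{"method": "play_rows", "body": {"dp": [[0, 0, 0], [0, 0, 0], [0, 0, 0], [0, 0, 0], [0, 0, 0]], "rot": [[0, 0, 1.1], [0, 0, 2.2], [0, 0, 3.3], [0, 0, 4.4], [0, 0, 5.5]]}}

```text
clock: 8.6
eef_pos: [601.2, -150.5, 180.8]
tcp_rot: [-3.141, 0.002, 0.575]
contact_force: [-0.6, -0.1, 0.3]
opening: 0.8
grasp_force: 0.0
```

Call:
{"method": "play_rows", "body": {"dp": [[0, 0, 0], [0, 0, 0], [0, 0, 0], [0, 0, 0], [0, 0, 0]], "rot": [[0, 0, 1.1], [0, 0, 2.2], [0, 0, 3.3], [0, 0, 4.4], [0, 0, 4.5]]}}

```text
clock: 9.02
eef_pos: [601.3, -150.2, 180.8]
tcp_rot: [-3.141, 0.002, 0.105]
contact_force: [-0.6, -0.1, 0.5]
opening: 0.795
grasp_force: 0.0
```

Run:
```python
from h import *
import pickle
s,g=cam("wrist");print(s["eef_pos"],s["tcp_rot"],s["contact_force"])
g["s"]=s;pickle.dump(g,open("w4.pkl","wb"))
a=px(g,[661.5,-162,101]);print(a);u,v=int(a[0]),int(a[1])
im=cv2.resize(g["color"][:,:,::-1],(400,300))
c=g["color"][max(v-37,0):v+38,u-37:u+38,::-1];c=cv2.resize(c,(400,400),interpolation=cv2.INTER_CUBIC)
out=np.zeros((400,800,3),np.uint8);out[:300,:400]=im;out[:,400:]=c;cv2.imwrite("pics/w4.png",out);print(u-37,max(v-37,0),c.shape)
```

```text
[ 601.34507924 -150.24766622  180.82486295] [-3.14142412e+00  1.77673484e-03  1.04856770e-01] [-0.62473805 -0.05806527  0.48264617]
[279.24842595 126.43790265]
242 89 (400, 400, 3)
```

View pics/w4.png

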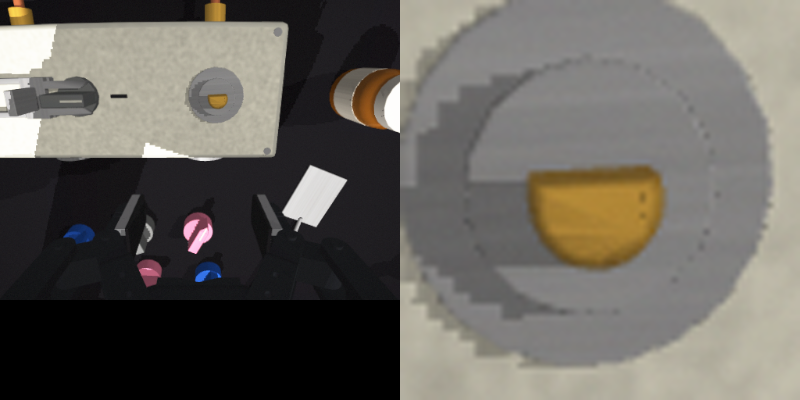

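Left: pointer on the mark and fork home round the regulator (60,98). Right: D-shaft with its flat facing up, roughly console +x, foot edge from (530,173) to (655,166); shoulder disc centred at (591,185). Fitting its angle numerically, and that of the knob from a better view next.

Run:
```python
from h import *
import pickle
f=pickle.load(open("w4.pkl","rb"))
c=lambda a,b,z:w(f,(242-.5+(a+.5)*75/400,89-.5+(b+.5)*75/400),z)
print("shoulder",c(191,185,85),"D arc bottom",c(197,268,101),"D l/r",c(128,195,101),c(263,195,101))
im=f["color"].astype(int);m=(im[...,0]-im[...,2]>70)
sub=np.zeros_like(m);sub[110:145,260:300]=m[110:145,260:300]
vs,us=np.nonzero(sub);print(us.min(),us.max(),vs.min(),vs.max())
# subpixel upper boundary per column using R-B signal
sig=np.clip((im[...,0]-im[...,2]).astype(float),0,None);P=[]
for u in range(us.min()+3,us.max()-2):
    col=sig[112:135,u];t=45;k=np.argmax(col>t);v=112+k-1+(t-col[k-1])/(col[k]-col[k-1]);P.append(w(f,(u,v),87))
P=np.array(P);k=np.polyfit(P[:,1],P[:,0],1);print("flat normal yaw",-np.arctan(k[0]),"resid",(P[:,0]-np.polyval(k,P[:,1])).std(), "x at mid",P[:,0].mean(),P[:,1].mean())
# console edge: front/back edge of panel
q=lambda a,b,z:w(f,((a+.5)*1.28-.5,(b+.5)*1.28-.5),z)
a,b=q(80,25,70),q(270,22.5,70);d=a-b;print("console yaw",np.arctan2(d[1],d[0])-np.pi/2)
a=q(119,96,70);print("mark",a)
```

```text
shoulder [ 661.87331732 -161.81026571   85.        ] D arc bottom [ 652.71515014 -162.63794408  101.        ] D l/r [ 661.36525469 -152.26424648  101.        ] [ 663.27123353 -170.10051551  101.        ]
267 290 121 138
flat normal yaw 0.1637916985561589 resid 0.07253373394971835 x at mid 664.3568548699637 -162.16703856249467
console yaw 0.11341848971902047
mark [650.14903438 -62.76237198  70.        ]
```

Call:
{"method": "play_rows", "body": {"dp": [[-0.8, -0.5, 0], [-1.6, -1, 0], [-2.4, -1.5, 0.2], [-3.2, -2, 0.5], [-3.8, -2.3, 0.78]], "rot": [[0, 0, -0.7], [0, 0, -1.4], [0, 0, -2.1], [0, 0, -2.8], [0, 0, -3.3]], "fingers": 0.6}}

```text
clock: 9.48
eef_pos: [437.6, -74.1, 149.5]
tcp_rot: [-3.141, 0.001, 0.464]
contact_force: [0.5, -0.1, 0.4]
opening: 0.598
grasp_force: 0.0
```

Call:
{"method": "play_rows", "body": {"dp": [[0, 0, 0], [0, 0, 0]], "rot": [[0, 0, 0], [0, 0, 0]]}}

```text
clock: 9.65
eef_pos: [439.3, -74.9, 149.7]
tcp_rot: [-3.141, 0.001, 0.46]
contact_force: [0.4, 0.1, 0.8]
opening: 0.598
grasp_force: 0.0
```

Run:
```python
from h import *
import pickle
s,g=cam("wrist");print(s["eef_pos"],s["tcp_rot"],s["contact_force"])
g["s"]=s;pickle.dump(g,open("w5.pkl","wb"))
crop(g,156,150,200,150,4,"w5.png",[[440,-74.4,43]])
```

```text
[439.31418613 -74.857499   149.74301998] [-3.14074230e+00  1.48753303e-03  4.59657049e-01] [0.35211331 0.06343869 0.81490357]
```

View pics/w5.png

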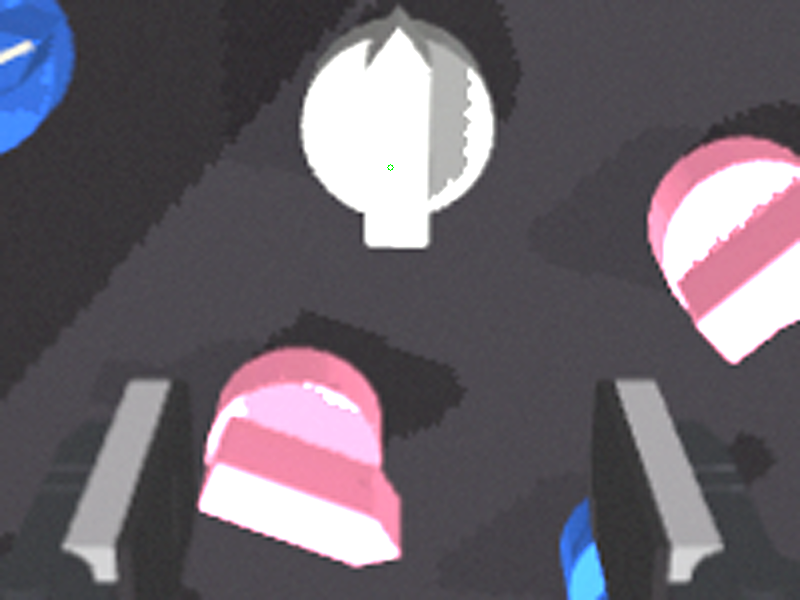

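Run:
```python
from h import *
import pickle
f=pickle.load(open("w5.pkl","rb"));s=f["s"]
q=lambda a,b,z:w(f,(156-.5+(a+.5)/4,150-.5+(b+.5)/4),z)
n,t=q(399,28,43),q(397.5,246,43);d=n-t;print(n,t,np.linalg.norm(d),np.arctan2(d[1],d[0]))
c=t+d*20/49;print("axis",c, "skirt",q(398,120,19))
R=Ro.from_euler('xyz',s["tcp_rot"]).as_matrix();print("tool shift/40",R.T@(np.r_[c[:2],19]-s["eef_pos"])/40)
```

```text
[467.66852722 -62.66641626  43.        ] [424.32937921 -83.86840448  43.        ] 48.247342456998695 0.45497922102461646
axis [442.01882738 -75.21453174  43.        ] skirt [443.5845125  -74.53466385  19.        ]
tool shift/40 [0.0615     0.04077595 3.26845414]
```

The grey knob is between the fingers, bar vertical in view (tail (397,246), nose (399,28); length 48.2 vs 49 mm expected). Descend and grip.

Call:
{"method": "play_rows", "body": {"dp": [[0.06, 0.04, 0.8], [0.06, 0.04, 1.6], [0.06, 0.04, 2.4], [0.06, 0.04, 2.9], [0.06, 0.04, 3.15]], "rot": [[0, 0, 0], [0, 0, 0], [0, 0, 0], [0, 0, 0], [0, 0, 0]]}}

```text
clock: 10.12
eef_pos: [444.2, -75.9, 21.9]
tcp_rot: [-3.141, 0.002, 0.457]
contact_force: [-0.6, 0.9, -0.0]
opening: 0.6
grasp_force: 0.0
```

Call:
{"method": "play_rows", "body": {"dp": [[0, 0, 0], [0, 0, 0], [0, 0, 0], [0, 0, 0], [0, 0, 0]], "rot": [[0, 0, 0], [0, 0, 0], [0, 0, 0], [0, 0, 0], [0, 0, 0]], "fingers": 0, "grip_force": 60}}

```text
clock: 10.53
eef_pos: [445.3, -75.8, 25.4]
tcp_rot: [3.14, -0.002, 0.456]
contact_force: [-0.4, 0.1, 4.4]
opening: 0.146
grasp_force: 59.3
```

Call:
{"method": "play_rows", "body": {"dp": [[0, 0, 0], [0, 0, 0], [0, 0, 0]], "rot": [[0, 0, 0], [0, 0, 0], [0, 0, 0]]}}

```text
clock: 10.78
eef_pos: [445.3, -75.8, 25.4]
tcp_rot: [3.14, -0.002, 0.456]
contact_force: [-0.0, -1.4, 7.4]
opening: 0.148
grasp_force: 59.8
```

Call:
{"method": "play_rows", "body": {"dp": [[0, 0, -0.5], [0, 0, -1.3], [0, 0, -2.1], [0, 0, -2.9], [0, 0, -3.3]], "rot": [[0, 0, 0], [0, 0, 0], [0, 0, 0], [0, 0, 0], [0, 0, 0]]}}

```text
clock: 11.2
eef_pos: [445.3, -75.8, 160.1]
tcp_rot: [3.139, -0.004, 0.456]
contact_force: [1.5, 0.1, -1.6]
opening: 0.147
grasp_force: 58.8
```

Call:
{"method": "play_rows", "body": {"dp": [[0, 0, 0], [0, 0, 0], [0, 0, 0]], "rot": [[0, 0, 0], [0, 0, 0], [0, 0, 0]]}}

```text
clock: 11.45
eef_pos: [443.2, -75.4, 155.5]
tcp_rot: [-3.141, 0.001, 0.456]
contact_force: [0.2, 0.5, -1.2]
opening: 0.148
grasp_force: 58.8
```

Run:
```python
from h import *
import pickle
s,g=cam("wrist");print(s["eef_pos"],s["tcp_rot"],s["contact_force"],s["opening"])
g["s"]=s;pickle.dump(g,open("w6.pkl","wb"))
crop(g,181,210,150,112,5,"w6.png")
```

```text
[443.23798669 -75.42150044 155.4866617 ] [-3.14118716e+00  5.37400755e-04  4.56244839e-01] [ 0.15548687  0.51517386 -1.21811851] 0.14805741826515526
```

View pics/w6.png

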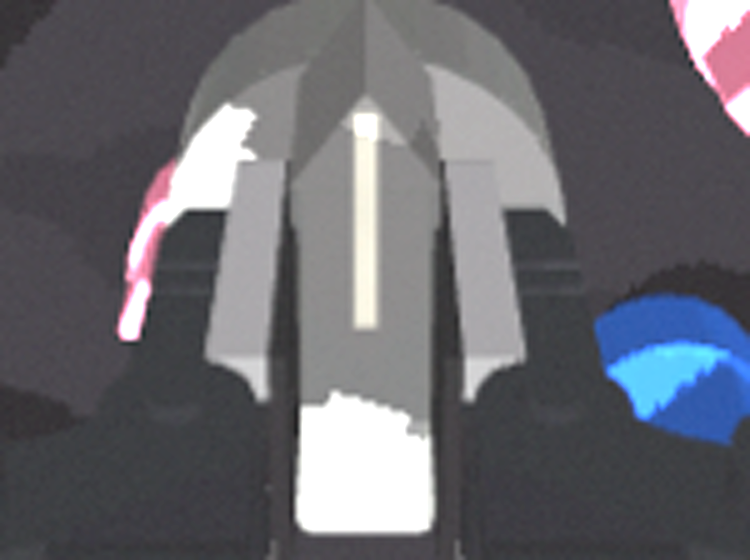

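Run:
```python
from h import *
import pickle
f=pickle.load(open("w6.pkl","rb"));s=f["s"]
z=s["eef_pos"][2]+17.6
q=lambda a,b,z:w(f,(181-.5+(a+.5)/5,210-.5+(b+.5)/5),z)
n,t=q(366,97,z),q(365,533,z);d=n-t;R=Ro.from_euler('xyz',s["tcp_rot"]).as_matrix()
print(np.linalg.norm(d),np.arctan2(d[1],d[0])-s["tcp_rot"][2]);c=t+d*20/49;o=R.T@(c-s["eef_pos"]);print("axis in tool",o)
for S in([661.9,-161.8],[661,-162]):
    yaw=.155;Rt=Ro.from_euler('z',yaw).as_matrix()@np.diag([1,-1,-1])
    T=np.r_[S,150]-Rt@np.r_[o[:2],0];print("TCP target",T,"shift/40 now",R.T@(T-s["eef_pos"])/40,"rot",-(yaw-s["tcp_rot"][2])*180/np.pi/6)
```

```text
48.267574713029035 -0.0016381911724255294
axis in tool [ -3.20874115   0.24143966 -17.59837751]
TCP target [ 665.03299978 -161.06608906  150.        ] shift/40 now [4.03444864 4.36512356 0.13322841] rot 2.87667631109059
TCP target [ 664.13299978 -161.26608906  150.        ] shift/40 now [4.01204719 4.35969908 0.13324265] rot 2.87667631109059
```

Call:
{"method": "play_rows", "body": {"dp": [[0.6, 0.65, 0], [1.25, 1.35, 0], [1.9, 2.1, 0], [2.55, 2.8, 0], [3.2, 3.5, 0]], "rot": [[0, 0, 0.5], [0, 0, 1], [0, 0, 1.5], [0, 0, 2], [0, 0, 2.5]]}}

```text
clock: 11.92
eef_pos: [621.1, -145.3, 153.8]
tcp_rot: [-3.14, 0.003, 0.192]
contact_force: [1.5, -0.6, -0.3]
opening: 0.147
grasp_force: 58.8
```

Call:
{"method": "play_rows", "body": {"dp": [[0.3, 0.3, 0], [0.6, 0.6, 0.05], [0.8, 0.65, 0.1], [0.8, 0.65, 0.1], [0.8, 0.65, 0.1]], "rot": [[0, 0, 0.2], [0, 0, 0.4], [0, 0, 0.4], [0, 0, 0.4], [0, 0, 0.4]]}}

```text
clock: 12.33
eef_pos: [655.7, -163.5, 150.4]
tcp_rot: [-3.14, 0.003, 0.153]
contact_force: [-0.0, -0.2, -0.4]
opening: 0.146
grasp_force: 58.9
```

Call:
{"method": "play_rows", "body": {"dp": [[0, 0, 0], [0, 0, 0], [0, 0, 0], [0, 0, 0], [0, 0, 0]], "rot": [[0, 0, 0], [0, 0, 0], [0, 0, 0], [0, 0, 0], [0, 0, 0]]}}

```text
clock: 12.75
eef_pos: [656.8, -164.0, 152.5]
tcp_rot: [3.141, -0.0, 0.153]
contact_force: [0.3, -0.3, -1.2]
opening: 0.147
grasp_force: 58.9
```

Call:
{"method": "play_rows", "body": {"dp": [[0.2, -0.04, 0.1], [0.2, -0.04, 0.3], [0.2, -0.04, 0.5], [0.2, -0.04, 0.5], [0.2, -0.04, 0.5]], "rot": [[0, 0, 0], [0, 0, 0], [0, 0, 0], [0, 0, 0], [0, 0, 0]]}}

```text
clock: 13.17
eef_pos: [663.8, -161.2, 130.7]
tcp_rot: [-3.141, 0.002, 0.153]
contact_force: [-0.0, -0.2, -0.8]
opening: 0.146
grasp_force: 58.9
```

Call:
{"method": "play_rows", "body": {"dp": [[0, 0, 0], [0, 0, 0], [0, 0, 0]], "rot": [[0, 0, 0], [0, 0, 0], [0, 0, 0]]}}

```text
clock: 13.42
eef_pos: [664.7, -161.5, 132.4]
tcp_rot: [3.141, -0.0, 0.152]
contact_force: [0.4, 0.0, -0.2]
opening: 0.144
grasp_force: 58.9
```

Over the shaft. Lower gently to feel the contact.

Call:
{"method": "play_rows", "body": {"dp": [[0, 0, 0.05], [0, 0, 0.1], [0, 0, 0.15], [0, 0, 0.2], [0, 0, 0.2]], "rot": [[0, 0, 0], [0, 0, 0], [0, 0, 0], [0, 0, 0], [0, 0, 0]]}}

```text
clock: 13.83
eef_pos: [664.2, -161.3, 123.5]
tcp_rot: [-3.141, 0.001, 0.152]
contact_force: [0.2, -0.7, 0.2]
opening: 0.148
grasp_force: 58.9
```

Call:
{"method": "play_rows", "body": {"dp": [[0, 0, 0.03], [0, 0, 0.06], [0, 0, 0.09], [0, 0, 0.09], [0, 0, 0.09]], "rot": [[0, 0, 0], [0, 0, 0], [0, 0, 0], [0, 0, 0], [0, 0, 0]]}}

```text
clock: 14.25
eef_pos: [664.5, -161.4, 120.4]
tcp_rot: [-3.142, 0.0, 0.153]
contact_force: [0.2, -0.0, -1.0]
opening: 0.145
grasp_force: 58.9
```

Call:
{"method": "play_rows", "body": {"dp": [[0, 0, 0.05], [0, 0, 0.1], [0, 0, 0.15], [0, 0, 0.2], [0, 0, 0.22]], "rot": [[0, 0, 0], [0, 0, 0], [0, 0, 0], [0, 0, 0], [0, 0, 0]]}}

```text
clock: 14.67
eef_pos: [664.4, -161.3, 111.2]
tcp_rot: [-3.141, 0.0, 0.153]
contact_force: [0.1, 0.7, -1.3]
opening: 0.153
grasp_force: 58.9
```

Call:
{"method": "play_rows", "body": {"dp": [[0, 0, 0.03], [0, 0, 0.06], [0, 0, 0.09], [0, 0, 0.09], [0, 0, 0.09]], "rot": [[0, 0, 0], [0, 0, 0], [0, 0, 0], [0, 0, 0], [0, 0, 0]]}}

```text
clock: 15.08
eef_pos: [664.6, -161.4, 108.4]
tcp_rot: [3.142, -0.0, 0.152]
contact_force: [-2.8, 0.3, 4.0]
opening: 0.143
grasp_force: 59.5
```

Call:
{"method": "play_rows", "body": {"dp": [[0, 0, 0.05], [0, 0, 0.1], [0, 0, 0.15], [0, 0, 0.15], [0, 0, 0.15]], "rot": [[0, 0, 0], [0, 0, 0], [0, 0, 0], [0, 0, 0], [0, 0, 0]]}}

```text
clock: 15.5
eef_pos: [664.9, -161.5, 104.3]
tcp_rot: [3.141, -0.001, 0.152]
contact_force: [-6.6, 1.7, 20.6]
opening: 0.152
grasp_force: 61.7
```

Call:
{"method": "play_rows", "body": {"dp": [[0, 0, 0.03], [0, 0, 0.06], [0, 0, 0.08], [0, 0, 0.08], [0, 0, 0.08]], "rot": [[0, 0, 0], [0, 0, 0], [0, 0, 0], [0, 0, 0], [0, 0, 0]]}}

```text
clock: 15.92
eef_pos: [665.3, -161.5, 104.1]
tcp_rot: [3.141, -0.002, 0.152]
contact_force: [-15.4, 3.8, 41.8]
opening: 0.15
grasp_force: 64.9
```

Call:
{"method": "play_rows", "body": {"dp": [[0, 0, -0.03], [0, 0, -0.06], [0, 0, -0.06], [0, 0, -0.06], [0, 0, -0.06]], "rot": [[0, 0, 0], [0, 0, 0], [0, 0, 0], [0, 0, 0], [0, 0, 0]]}}

```text
clock: 16.33
eef_pos: [665.0, -161.4, 104.3]
tcp_rot: [3.141, -0.001, 0.153]
contact_force: [-9.1, 2.0, 25.0]
opening: 0.148
grasp_force: 62.5
```

Call:
{"method": "play_rows", "body": {"dp": [[0, 0, 0], [0, 0, 0], [0, 0, 0]], "rot": [[0, 0, 0], [0, 0, 0], [0, 0, 0]]}}

```text
clock: 16.58
eef_pos: [665.0, -161.5, 104.2]
tcp_rot: [3.141, -0.001, 0.152]
contact_force: [-9.9, 2.0, 25.3]
opening: 0.145
grasp_force: 62.5
```

At the stop, steady at 25 N, still gripped. Handing in.

```bash
python3 -c "
from rig import r
print(r.sign_off())"
```

```text
the job is handed in; nothing more can be done
None
```

The job is handed in: the regulator pointer is on the mark, the lock is home against its stop, and the grey knob is fully on the outlet shaft, held pressed at its stop with about 25 N; it took about 17 s of the 58 s, though the wrist force briefly read about 42 N in the final press before I eased off.

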